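Lock the swing clamp of the drilling jig that holds the white block

ROBOT

A 7-joint arm with a two-finger parallel gripper is mounted at the origin on the work surface. World frame = base frame: x ahead of the robot, y to its left, z up, the work surface at z = 0. Lengths are in m, angles in rad, forces in N, time in s.
With the tool pointing down it reaches from about 0.4 to 0.85 m from the base axis. Payload 4.5 kg.
Tool frame: the origin (TCP) lies midway between the tips of the shut fingers; the grasp point (between the pads) lies 19 mm behind it; z points along the fingers, x is the direction in which the jaws open and shut, and the axes are right-handed (so a half turn about z gives the same grasp; the last joint's range is limited). The gripper opens to 88 mm and grips with 3 to 60 N. Pads are 18 mm wide; open, the fingers measure 123 mm over their backs; the gripper's body (75 mm by 187 mm) begins 45 mm behind the grasp point.
Start: joints at [-1.079, 0.689, -0.195, 1.565, 0.157, 0.902, -0.215], TCP at [0.276, 0.561, 0.239] pointing down, gripper open.
Joint ranges: [-3.01, 3.01], [-0.46, 2.08], [-1.47, 1.51], [0.13, 2.56], [-1, 4.14], [0.04, 2.09], [-2.66, 2.66]. Speed limits (rad/s): [2.57, 2.57, 3.14, 3.14, 3.14, 3.14, 3.14].

INTERFACE

Orientations are given as a unit quaternion [x, y, z, w].
In Python, from plant import r gives the robot as it stands. The module is installed in compiled form; this text tells all that it offers.
- The arm moves only by the tool play_rows, never from a script. Its argument "increments" is a list of rows, each a list of 7 numbers: the opening, from 0 (shut) to 1 (fully open), then the shift along the tool's x, y, z in mm, then the turn, a rotation vector about the tool's x, y, z in rad. In form: [[hand, dx, dy, dz, wx, wy, wz], ...]. A call has exactly 8 rows; each row shifts and turns the pose as measured when the row begins, along the tool's axes as they then stand; what a row does not reach is not made up. A row lasts 1/8 s, in which the tool goes at most 62.5 mm and 10.7 degrees, less where a joint would pass 70% of its speed; a pose out of reach is approached as far as the arm can. A call is refused whole if a number of a shift passes 62.5 or a number of a turn 0.188, either way. A call with a gripper value outside its range is refused whole. The fingers move at their own pace and stop on an object; "grip_force" is the grip in N (left out, the last holds). Time passes only in rows, so rows that do not move let the fingers close, or fill a call up. It gives the time, the measured TCP pose, the force and the opening at its end, in the units of the state.
- r.get_state(): the state, without advancing time (a new reading comes with each control period).
- r.snapshot(name): name is "scene" or "top" or "wrist"; returns the picture (400x640x3 uint8, red, green, blue); there is no depth.
- r.get_calibration(name): a dict with "fx", "fy", "cx", "cy" (pixels), "R" (3x3) and "t" (3): a world point X has camera coordinates R X + t. Camera axes: x right, y down, z forward; pixel columns grow to the right and rows downward; lengths in m; the calibration is good to about 2 mm. A picture is of the moment at which its call begins: read the wrist's pose just before it. get_calibration takes no time and is no camera call; for the wrist camera it gives the pose at the moment of the call.
- r.finish_job(): hands the job in, once; it reports no verdict.
The state is a dict: "clock": time; "q": joint angles; "qd": joint speeds; "joint_torque": joint torques, N m; "tool_pos": TCP position; "eef_rot": TCP orientation; "contact_force": force on the tool from outside, world axes, zero at the start; "moment": the same for the moment, N m; "opening": opening from 0.0 (shut) to 1.0 (fully open).
Only numpy, scipy, OpenCV 4.12 (cv2) and the standard library are available. Lean on these libraries where they do the work, as an engineer would, in place of code of your own. Each camera call takes 0.05 s, during which the arm holds its last target.

TASK

Two green drilling jigs stand on the bench, each with a red bar knob that swings a steel clamp arm. On the jig that holds the white plastic block, turn the red knob clockwise (seen from above) until it clicks past its detent and stops, with the clamp arm over the white block, then let go of it. Leave the other jig, with the black plastic block, unclamped, and do not shift the white block out of its place.

Things in the scene. Friction and masses are not known exactly. Their poses are not given: they have to be found in the camera images.
- white_grip (a point): Grip point of the red bar knob on the jig with the WHITE block, on its vertical turning axis, z about 0.099. Bar 50 long, 14 wide, 36 high: top 14 mm above this point, bottom 22 below; under it a black disc (dia 40) and a steel clamp arm (92 mm out from the axis, top 28 below). z up; x along the bar, towards the arm's tip, turning with the knob: grip across y. The green jig plate is fixed.
- white_clamp (a joint): Turn of that knob, rad: 0 = open (arm beside the block), grows clockwise seen from above to a hard stop at 1.2 = locked (arm over the white block). A sprung detent resists with up to 0.16 N m, crest at 0.6: before it the knob springs back to 0, past it it snaps on to 1.2 and stays.
- black_clamp (a joint): Turn of the same kind of knob on the other jig, which holds a black plastic block: 0 = open, where it starts and must stay.
- white_block_center (a point): Centre of the loose white plastic block, 60 x 50 x 40 mm, lying in the low nest of its jig, top at z 0.055 m, its centre 95 mm from the axis of the jig's knob.

How it is judged:
At the end, for the whole second after the job is handed in: The white-block jig's clamp is past its detent and locked (joint above 1.0 of 1.2 rad), the black-block jig's clamp is still open (below 0.2 rad), the white block lies within 12 mm of where it started, and the robot has let go (value of joint white_clamp above 1 rad and value of joint black_clamp below 0.2 rad and distance of white_block_center from where it was at the start of the episode below 0.012 m); the robot touches nothing.
It fails at once if the clamp of the black-block jig is turned by more than 0.5 rad (value of joint black_clamp above 0.5 rad).
It fails at once if the white block is shifted by more than 20 mm (distance of white_block_center from where it was at the start of the episode above 0.02 m).
It also fails if it takes over 35 s, if anything falls off the work surface, if the arm or the gripper's body presses on something with over 40 N, if the wrist force passes 120 N, or if a joint passes its speed limit or range.

## Working session

There is one attempt and no reset: what is moved stays moved. The work goes in short steps, Python scripts to look and compute and a tool call to move; the robot and the scene stay as the last step left them, time stands still between calls to the robot, and variables do not carry over. Pictures are saved under pics/ and viewed, and the job is handed in when it is done.

Besides the shell and the picture viewer there is one more tool, called after "Call:" by a JSON object that holds its "method" and its "body", one argument or row to a line. play_rows: Moves the arm, as the interface text tells. Its arguments: {"type":"object","properties":{"increments":{"type":"array"},"grip_force":{"type":"number"}},"required":["increments"]}

```bash
mkdir -p pics; python3 - <<'E'
from plant import r
import cv2
for n in("scene","top"):
    im=r.snapshot(n); cv2.imwrite(f"pics/{n}1.png",im[:,:,::-1])
s=r.get_state(); print({k:s[k] for k in("clock","tool_pos","eef_rot","opening","contact_force")})
E
```

```text
{'clock': 0.1, 'tool_pos': array([0.27602508, 0.56011606, 0.23800028]), 'eef_rot': array([ 8.49094482e-01,  5.28240365e-01, -6.63037913e-04,  4.87304716e-04]), 'opening': 1.0012752625543229, 'contact_force': array([-0.21391022, -0.06363959,  0.30828541])}
```

View pics/scene1.png

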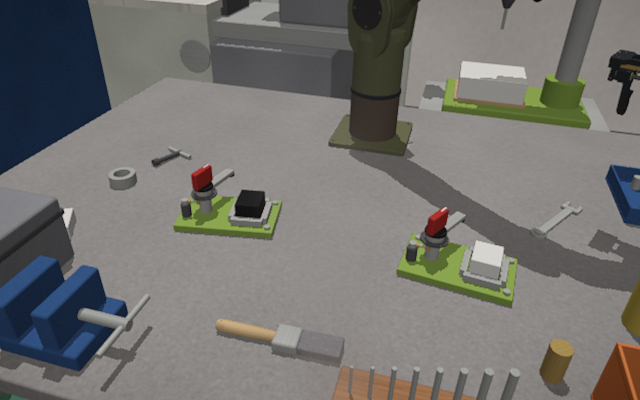

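View pics/top1.png

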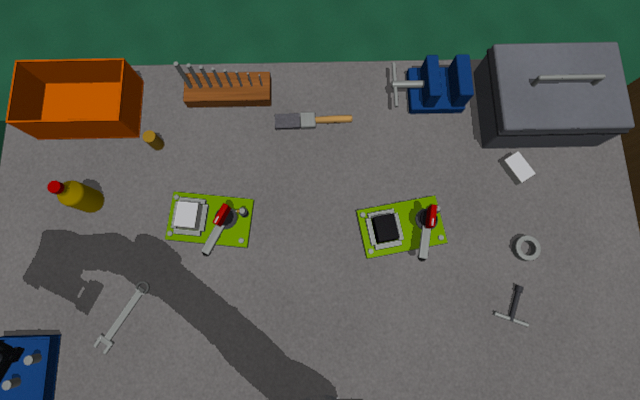

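The white-block jig is at about (210,220) in the top view, and its knob is near (223,215). The black-block jig is at about (402,226). I'll enlarge the white one.

```bash
python3 - <<'E'
from plant import r
import cv2
im=cv2.imread("pics/top1.png")
c=cv2.resize(im[180:260,160:260],None,fx=8,fy=7.5,interpolation=cv2.INTER_CUBIC)
c=cv2.resize(im[185:260,160:260],None,fx=8,fy=8,interpolation=cv2.INTER_CUBIC); cv2.imwrite("pics/topc.png",c)
im=cv2.imread("pics/scene1.png")
c=cv2.resize(im[195:300,395:525],None,fx=5.7,fy=5.7,interpolation=cv2.INTER_CUBIC); cv2.imwrite("pics/scenec.png",c)
for n in("top","scene"):print(r.get_calibration(n))
E
```

```text
{'fx': 393.01346342346807, 'fy': 393.01346342346807, 'cx': 319.1940916034933, 'cy': 201.12711471620506, 'R': array([[-0.02134942, -0.99975119,  0.006462  ],
       [-0.97721775,  0.0195022 , -0.21134129],
       [ 0.21116268, -0.01082679, -0.97739097]]), 't': array([-0.00146424,  0.54911869,  0.86238767])}
{'fx': 493.0683851101863, 'fy': 493.0683851101863, 'cx': 321.87109044631734, 'cy': 194.02686951909138, 'R': array([[-0.26874031,  0.96295251,  0.02238545],
       [ 0.5058311 ,  0.16086866, -0.84749995],
       [-0.81970332, -0.21643415, -0.53032322]]), 't': array([ 0.14042288, -0.16478276,  1.39372153])}
```

View pics/topc.png

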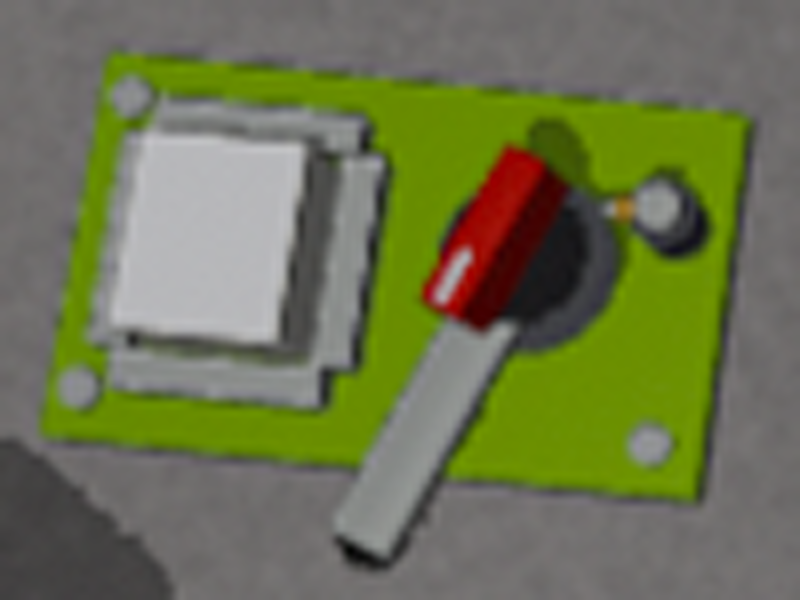

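View pics/scenec.png

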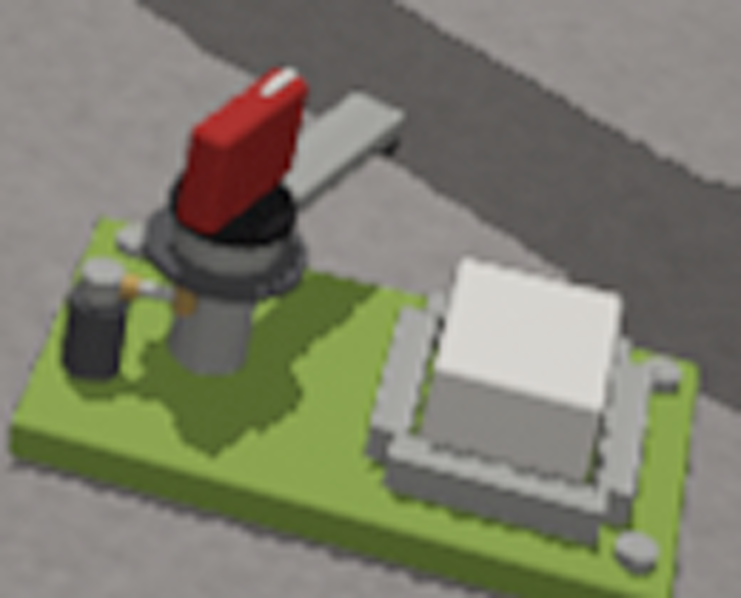

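```bash
cat > h.py <<'E'
from plant import r
import numpy as np
def ray(n,u,v,c=None):
    c=c or r.get_calibration(n); d=np.linalg.inv(c['R'])@np.array([(u-c['cx'])/c['fx'],(v-c['cy'])/c['fy'],1]); o=-c['R'].T@c['t']; return o,d
def at(n,u,v,z,c=None):
    o,d=ray(n,u,v,c); return o+d*(z-o[2])/d[2]
def T(x,y): return 160+x/8-.44,185+y/8-.44
def S(x,y): return 395+x/5.7-.41,195+y/5.7-.41
E
python3 - <<'E'
from h import *
np.set_printoptions(precision=4,suppress=True)
for p in [(515,147),(425,295),(552,168),(466,320),(489,233)]: print('top',at('top',*T(*p),.113))
a,b=at('top',*T(340,525),.071),at('top',*T(392,558),.071); print('armtip',a,b,(a+b)/2)
for p in [(285,68),(305,88),(195,125),(218,140),(250,105)]: print('scene',at('scene',*S(*p),.113))
for p in [(135,130),(305,140),(115,325),(280,345)]: print('block',at('top',*T(*p),.055))
E
```

```text
top [0.5374 0.1971 0.113 ]
top [0.4967 0.2203 0.113 ]
top [0.5313 0.1868 0.113 ]
top [0.4896 0.2089 0.113 ]
top [0.5135 0.2035 0.113 ]
armtip [0.4388 0.2528 0.071 ] [0.4293 0.2379 0.071 ] [0.4341 0.2454 0.071 ]
scene [0.4904 0.2171 0.113 ]
scene [0.5001 0.2238 0.113 ]
scene [0.5311 0.1927 0.113 ]
scene [0.5371 0.2001 0.113 ]
scene [0.5149 0.208  0.113 ]
block [0.5572 0.3223 0.055 ]
block [0.5532 0.2724 0.055 ]
block [0.4995 0.3249 0.055 ]
block [0.4926 0.2769 0.055 ]
```

Everything agrees: the axis is at (0.514, 0.205), 95 mm from the block centre, with the arm tip about 90 mm out and the bar at about 152°. I'll move above it.

Call:
{"method": "play_rows", "body": {
  "increments": [
    [1,-26,46,0,0,0,0],
    [1,-27,46,0,0,0,0],
    [1,-27,46,0,0,0,0],
    [1,-27,46,0,0,0,0],
    [1,-27,46,0,0,0,0],
    [1,-27,46,0,0,0,0],
    [1,-27,46,0,0,0,0],
    [1,-20,40,0,0,0,0]
  ],
  "grip_force": 35
}}

```text
clock: 1.1
tool_pos: [0.5125, 0.2071, 0.2343]
eef_rot: [0.847, 0.532, -0.003, -0.001]
contact_force: [0.9, 0.8, -0.5]
opening: 0.999
```

```bash
cat > look.py <<'E'
from h import *
import cv2,sys
s=r.get_state(); c=r.get_calibration('wrist'); im=r.snapshot('wrist'); cv2.imwrite(f"pics/{sys.argv[1]}.png",im[:,:,::-1])
print(s['clock'],s['tool_pos'],s['eef_rot'],s['opening'],s['contact_force'],s['q'])
from scipy.spatial.transform import Rotation as R
M=R.from_quat(s['eef_rot']).as_matrix()
print('xaxis deg',np.degrees(np.arctan2(M[1,0],M[0,0])),'zax',M[:,2])
print('goal in tool mm',1e3*M.T@(np.array([.514,.205,.083])-s['tool_pos']))
for p in [(.514,.205,.113),(.434,.2454,.071)]:
    X=c['R']@np.array(p)+c['t']; print('exp px',c['fx']*X[0]/X[2]+c['cx'],c['fy']*X[1]/X[2]+c['cy'])
import pickle; pickle.dump(c,open('wc.pkl','wb'))
E
python3 look.py w1
```

```text
1.1 [0.51249604 0.20707359 0.23434316] [ 8.46528390e-01  5.32334317e-01 -3.06312439e-03 -6.90865394e-04] 0.9992312621446373 [ 0.90096784  0.83492566 -0.47128732] [-0.31503888  0.60598669 -0.24982503  1.78336087  0.19931023  0.78315915
  0.45789388]
xaxis deg 64.32754280851869 zax [-0.00592159 -0.00209154 -0.99998028]
goal in tool mm [ -0.54377842   2.92441623 151.33560315]
exp px 313.51218795110077 192.91841941471628
exp px 315.48240592193224 94.26587146666819
```

View pics/w1.png

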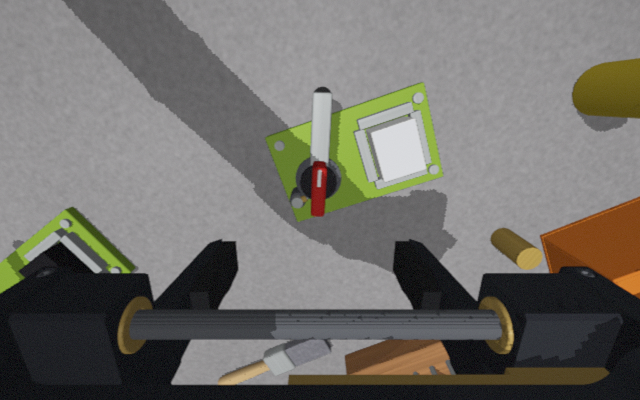

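The wrist view shows the red bar around (319,190) and the arm tip at about (322,92). I'll enlarge it to refine the measurement.

```bash
python3 - <<'E'
import cv2
im=cv2.imread("pics/w1.png")
cv2.imwrite("pics/w1c.png",cv2.resize(im[150:225,270:370],None,fx=8,fy=8,interpolation=cv2.INTER_CUBIC))
E
```

```text
(no output)
```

View pics/w1c.png

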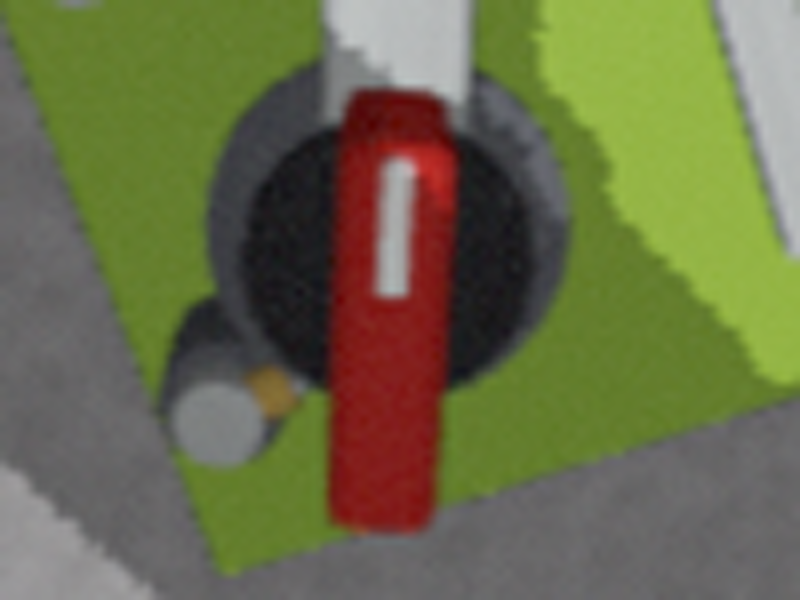

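```bash
python3 - <<'E'
from h import *
import pickle; c=pickle.load(open('wc.pkl','rb'))
W=lambda x,y:(270+x/8-.44,150+y/8-.44)
for p in [(340,145),(455,145),(330,528),(435,528)]: print(at('',*W(*p),.113,c))
a=at('',*W(397,145),.113,c);b=at('',*W(383,528),.113,c);m=(a+b)/2
print(m,np.linalg.norm(a-b),np.degrees(np.arctan2(*(a-b)[[1,0]])))
print('disc',at('',*W(389,253),.077,c))
s=r.get_state()
from scipy.spatial.transform import Rotation as R
M=R.from_quat(s['eef_rot']).as_matrix()
print(1e3*M.T@(np.array([m[0],m[1],.083])-s['tool_pos']))
E
```

```text
[0.49124741 0.21449406 0.113     ]
[0.4970287  0.22654083 0.113     ]
[0.53385703 0.19245944 0.113     ]
[0.53942234 0.20407798 0.113     ]
[0.51538983 0.20939514 0.113     ] 0.04796880460333541 152.51138599759665
disc [0.51448765 0.20995144 0.077     ]
[  9.0531321   -5.82507071 150.99470213]
```

```bash
python3 look.py w2; python3 - <<'E'
import cv2
im=cv2.imread("pics/w2.png")
cv2.imwrite("pics/w2c.png",cv2.resize(im[140:215,270:370],None,fx=8,fy=8,interpolation=cv2.INTER_CUBIC))
E
```

```text
1.15 [0.51702205 0.19981404 0.23406564] [ 0.84900152  0.52837585 -0.00308423  0.00242385] 0.9997092560095554 [ 3.20941528 -4.28324271  0.40647275] [-0.30846671  0.60724992 -0.24160698  1.78049812  0.2019579   0.78383618
  0.46041224]
xaxis deg 63.791922942023675 zax [-0.00267563 -0.00737498 -0.99996922]
goal in tool mm [  4.49616792  -5.13101763 151.03083492]
exp px 318.7046603984528 185.0525478888418
exp px 319.7923658773148 85.46848328258413
```

View pics/w2c.png

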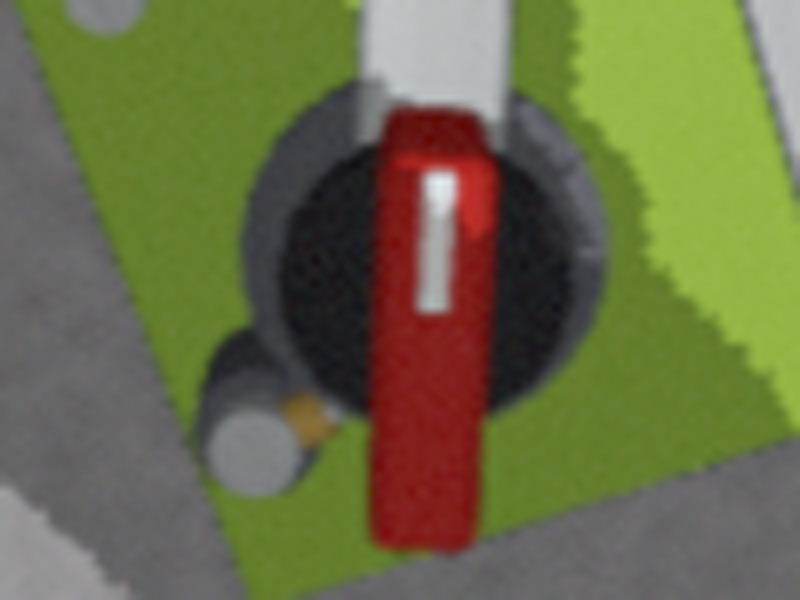

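```bash
python3 - <<'E'
from h import *
import pickle; c=pickle.load(open('wc.pkl','rb'))
W=lambda x,y:(270+x/8-.44,140+y/8-.44)
a=at('',*W(440,162),.113,c);b=at('',*W(426,548),.113,c);m=(a+b)/2
print(m,np.linalg.norm(a-b),np.degrees(np.arctan2(*(a-b)[[1,0]])))
print('disc',at('',*W(428,280),.077,c))
s=r.get_state();print(s['tool_pos'],s['qd'])
from scipy.spatial.transform import Rotation as R
M=R.from_quat(s['eef_rot']).as_matrix()
print(1e3*M.T@(np.array([m[0],m[1],.083])-s['tool_pos']))
E
```

```text
[0.51566357 0.20940537 0.113     ] 0.04751773286977371 152.31929812709012
disc [0.51523239 0.20970906 0.077     ]
[0.51511443 0.20271109 0.23403232] [-0.06955826 -0.00805531 -0.07755467  0.02607747 -0.03671142 -0.00937041
 -0.04608089]
[  7.26087215  -2.28820005 150.98979984]
```

Call:
{"method": "play_rows", "body": {
  "increments": [
    [1,5,-2,0,0,0,0.02],
    [1,0,0,20,0,0,0],
    [1,0,0,20,0,0,0],
    [1,0,0,20,0,0,0],
    [1,0,0,15,0,0,0],
    [1,0,0,10,0,0,0],
    [1,0,0,0,0,0,0],
    [1,0,0,0,0,0,0]
  ]
}}

```text
clock: 2.2
tool_pos: [0.5117, 0.2177, 0.1466]
eef_rot: [0.852, 0.523, -0.002, -0.001]
contact_force: [1.0, -0.4, 0.3]
opening: 0.999
```

```bash
sed -i 's/\.514,\.205,\.083/.515,.2085,.083/' look.py; python3 look.py w3
```

```text
2.2 [0.51168036 0.21767336 0.14663733] [ 0.85225538  0.52312055 -0.00209928 -0.00111736] 0.9993667697599125 [ 0.98658261 -0.44598294  0.34522106] [-0.36395621  0.73351501 -0.20172443  1.85612922  0.2433667   0.58006706
  0.38096631]
xaxis deg 63.08409273409534 zax [-4.74726225e-03 -2.91801228e-04 -9.99988689e-01]
goal in tool mm [-6.52354704  7.3736245  63.62352371]
exp px 298.9451132326918 239.95200026754463
exp px 299.6267612929222 100.66210551812482
```

View pics/w3.png

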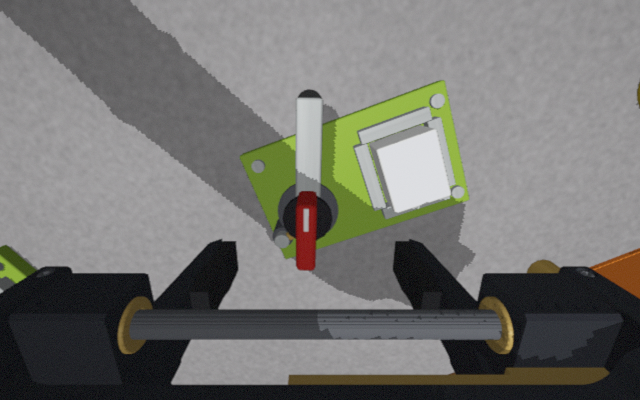

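The bar's top face spans roughly (307,204) to (306,270), and the fingers sit either side of it. I'll measure it again and work out the correction.

```bash
python3 - <<'E'
from h import *
import pickle,cv2; c=pickle.load(open('wc.pkl','rb'))
im=cv2.imread('pics/w3.png').astype(int); m=(im[:,:,2]>90)&(im[:,:,1]<60)&(im[:,:,0]<60)
ys,xs=np.nonzero(m[180:290,270:340]); print(xs.min()+270,xs.max()+270,ys.min()+180,ys.max()+180)
for y in(200,204,208,220,240,260,268): 
    x=np.nonzero(m[y,270:340])[0]+270; print(y,x.min() if len(x) else 0,x.max() if len(x) else 0)
a=at('',307,204,.113,c);b=at('',306,270,.113,c);print(a,b,(a+b)/2,np.linalg.norm(a-b))
s=r.get_state();print(s['tool_pos'],s['qd'])
E
```

```text
296 315 191 269
200 305 307
204 300 312
208 296 315
220 296 315
240 296 315
260 296 314
268 298 313
[0.49343153 0.22184386 0.113     ] [0.53699934 0.19843094 0.113     ] [0.51521544 0.2101374  0.113     ] 0.049460281341232246
[0.51167905 0.21764286 0.14670478] [ 0.00149465 -0.00465698  0.0014075   0.00159519 -0.00069845 -0.00040708
  0.0008428 ]
```

Call:
{"method": "play_rows", "body": {
  "increments": [
    [1,-5,6,0,0,0,0.01],
    [1,0,0,0,0,0,0],
    [1,0,0,10,0,0,0],
    [1,0,0,12,0,0,0],
    [1,0,0,12,0,0,0],
    [1,0,0,0,0,0,0],
    [1,0,0,0,0,0,0],
    [1,0,0,0,0,0,0]
  ]
}}

```text
clock: 3.25
tool_pos: [0.5153, 0.2097, 0.1107]
eef_rot: [0.855, 0.518, -0.002, -0.001]
contact_force: [-0.8, 0.6, -0.9]
opening: 1.002
```

```bash
sed -i 's/\.515,\.2085,\.083/.515,.2100,.083/' look.py; python3 look.py w4
```

```text
3.25 [0.51530544 0.2097231  0.11066695] [ 0.85530173  0.51812653 -0.00166145 -0.00104294] 1.0023724647934635 [-0.79062427  0.60156462 -0.87624636] [-0.36299358  0.79037293 -0.17805921  1.87782372  0.26193144  0.49927421
  0.36878709]
xaxis deg 62.413643564250464 zax [-3.92283908e-03  6.23676407e-05 -9.99992304e-01]
goal in tool mm [ 0.15270612 -0.30194726 27.66795752]
exp px 305.05457191829447 258.4708279673512
exp px 303.677606566238 88.98065401863708
```

View pics/w4.png

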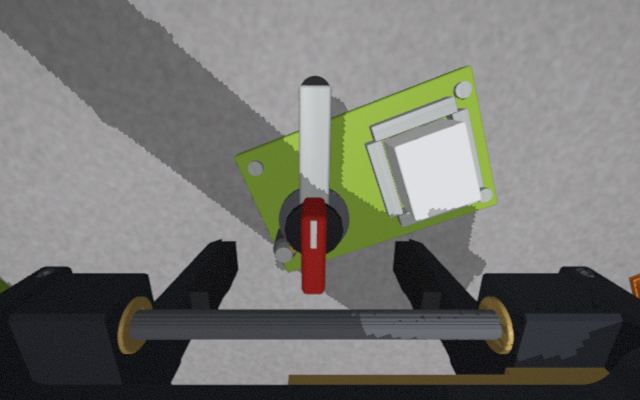

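The bar at x≈313.5 is centred between the fingertips (midpoint ≈315.5). Next I'll descend and close.

Call:
{"method": "play_rows", "body": {
  "increments": [
    [1,0,0,9,0,0,0],
    [1,0,0,9,0,0,0],
    [1,0,0,8,0,0,0],
    [1,0,0,0,0,0,0],
    [0,0,0,0,0,0,0],
    [0,0,0,0,0,0,0],
    [0,0,0,0,0,0,0],
    [0,0,0,0,0,0,0]
  ],
  "grip_force": 35
}}

```text
clock: 4.3
tool_pos: [0.5157, 0.21, 0.0834]
eef_rot: [0.855, 0.518, -0.001, -0.001]
contact_force: [-1.0, 0.5, -0.4]
opening: 0.572
```

Call:
{"method": "play_rows", "body": {
  "increments": [
    [0,0,0,0,0,0,0],
    [0,0,0,0,0,0,0],
    [0,0,0,0,0,0,0],
    [0,0,0,0,0,0,0],
    [0,0,0,0,0,0,0],
    [0,0,0,0,0,0,0],
    [0,0,0,0,0,0,0],
    [0,0,0,0,0,0,0]
  ]
}}

```text
clock: 5.3
tool_pos: [0.5151, 0.2086, 0.0835]
eef_rot: [0.856, 0.517, -0.002, -0.001]
contact_force: [-0.6, -1.1, 0.5]
opening: 0.156
```

The fingers are closed on the 14 mm bar (0.156 × 88 = 13.7 mm). I'll start turning.

Call:
{"method": "play_rows", "body": {
  "increments": [
    [0,0,0,0,0,0,0.08],
    [0,0,0,0,0,0,0.1],
    [0,0,0,0,0,0,0.1],
    [0,0,0,0,0,0,0.1],
    [0,0,0,0,0,0,0.1],
    [0,0,0,0,0,0,0.1],
    [0,0,0,0,0,0,0],
    [0,0,0,0,0,0,0]
  ]
}}

```text
clock: 6.3
tool_pos: [0.5152, 0.2087, 0.0835]
eef_rot: [0.969, 0.247, -0.002, 0.0]
contact_force: [0.4, -1.0, 0.9]
opening: 0.158
```

```bash
python3 look.py w5; python3 -c "
from h import *
print(r.get_state()['moment'])"
```

```text
6.3 [0.51519849 0.20870658 0.0835354 ] [ 9.69046101e-01  2.46872726e-01 -1.81772510e-03  4.54421745e-04] 0.15772152504022288 [ 0.36337777 -0.95903815  0.90516684] [-0.45543095  0.83323847 -0.02116183  1.89541533  0.03889906  0.41707717
 -0.00638497]
xaxis deg 28.58511922710874 zax [-0.00329855 -0.0017782  -0.99999298]
goal in tool mm [ 0.44656388 -1.23072316  0.53375263]
exp px 307.01817088006953 292.5578467910636
exp px 211.24808032240446 123.97811343119584
[-0.27151705  0.12928094  0.03119803]
```

View pics/w5.png

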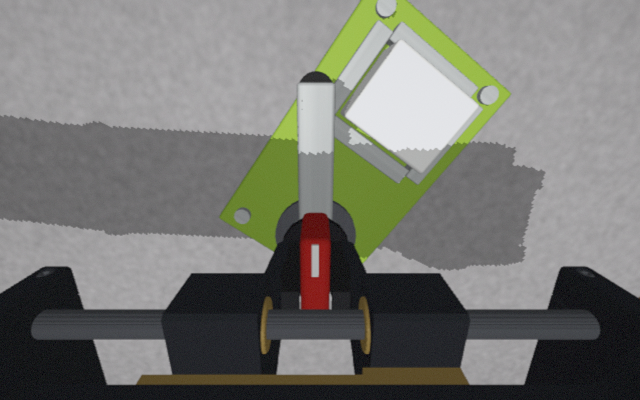

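The arm is turning with the knob: 0.59 rad so far, with low forces. Now the rest of the turn, to just short of the stop.

Call:
{"method": "play_rows", "body": {
  "increments": [
    [0,0,0,0,0,0,0.1],
    [0,0,0,0,0,0,0.1],
    [0,0,0,0,0,0,0.1],
    [0,0,0,0,0,0,0.1],
    [0,0,0,0,0,0,0.1],
    [0,0,0,0,0,0,0.08],
    [0,0,0,0,0,0,0],
    [0,0,0,0,0,0,0]
  ]
}}

```text
clock: 7.35
tool_pos: [0.5154, 0.2087, 0.0836]
eef_rot: [0.999, -0.046, -0.002, -0.0]
contact_force: [-1.3, -1.7, 1.0]
opening: 0.158
```

```bash
python3 look.py w6; python3 -c "
from h import *
print(r.get_state()['moment'])"
```

```text
7.35 [0.51535835 0.20872307 0.08355458] [ 9.98917649e-01 -4.64800274e-02 -1.77111338e-03 -2.18286462e-05] 0.15833916242789145 [-1.2853764  -1.70003009  1.01410647] [-0.53079793  0.8394077   0.10945369  1.89954256 -0.20667298  0.41662075
 -0.36083789]
xaxis deg -5.328159103491242 zax [-3.53636363e-03  2.08252837e-04 -9.99993725e-01]
goal in tool mm [-0.47341007 -1.23820256  0.55610578]
exp px 311.41985287457106 295.4717874497379
exp px 166.63787921738196 200.33628404266307
[-0.23949768  0.22311909 -0.1565969 ]
```

View pics/w6.png

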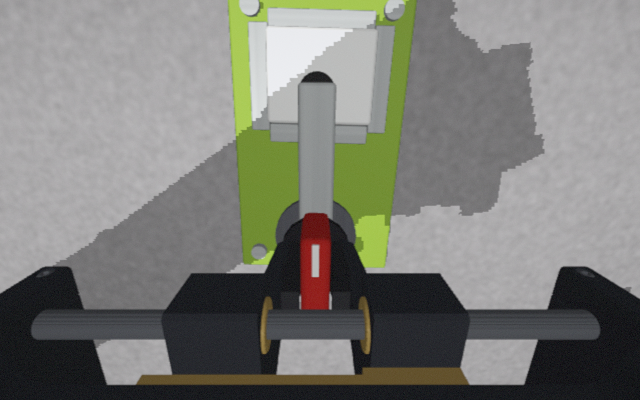

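The clamp arm is over the white block after a 1.19 rad turn. I'll release and lift.

Call:
{"method": "play_rows", "body": {
  "increments": [
    [0.7,0,0,0,0,0,0],
    [0.7,0,0,0,0,0,0],
    [0.7,0,0,0,0,0,0],
    [0.7,0,0,0,0,0,0],
    [0.7,0,0,0,0,0,0],
    [0.7,0,0,0,0,0,0],
    [0.7,0,0,0,0,0,0],
    [0.7,0,0,0,0,0,0]
  ]
}}

```text
clock: 8.4
tool_pos: [0.516, 0.2102, 0.0835]
eef_rot: [0.999, -0.045, -0.001, -0.001]
contact_force: [0.2, -0.4, -0.8]
opening: 0.703
```

Call:
{"method": "play_rows", "body": {
  "increments": [
    [0.7,0,0,-10,0,0,0],
    [0.7,0,0,-20,0,0,0],
    [0.7,0,0,-20,0,0,0],
    [0.7,0,0,-30,0,0,0],
    [0.7,0,0,-30,0,0,0],
    [0.7,0,0,-20,0,0,0],
    [0.7,0,0,0,0,0,0],
    [0.7,0,0,0,0,0,0]
  ]
}}

```text
clock: 9.4
tool_pos: [0.516, 0.2096, 0.2208]
eef_rot: [0.999, -0.045, -0.0, -0.002]
contact_force: [-1.1, 0.1, -0.4]
opening: 0.699
```

```bash
python3 look.py w7; python3 - <<'E'
from h import *
import cv2
cv2.imwrite('pics/top2.png',r.snapshot('top')[:,:,::-1])
E
```

```text
9.4 [0.51597968 0.20959639 0.22083427] [ 9.98990955e-01 -4.48840969e-02 -4.58822082e-04 -1.50988380e-03] 0.6985094542538501 [-1.12586823  0.12552491 -0.40898779] [-0.57509281  0.62778547  0.18034474  1.80616944 -0.16490613  0.72159475
 -0.39415275]
xaxis deg -5.144983866137244 zax [-7.81178679e-04  3.05790815e-03 -9.99995019e-01]
goal in tool mm [-8.66885207e-01  9.60015497e-02  1.37835585e+02]
exp px 312.73915359382966 200.99051346085236
exp px 231.0006763105232 156.6149699976823
```

View pics/w7.png

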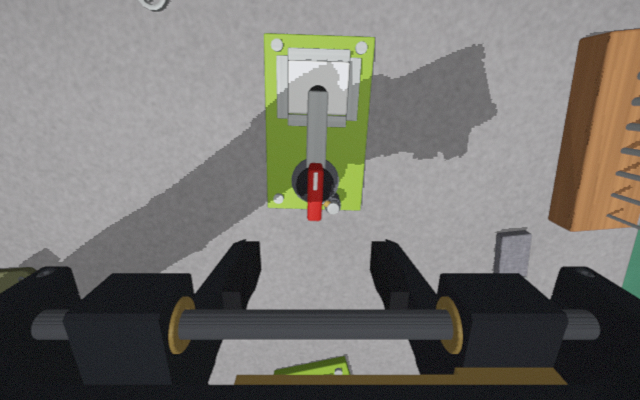

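View pics/top2.png

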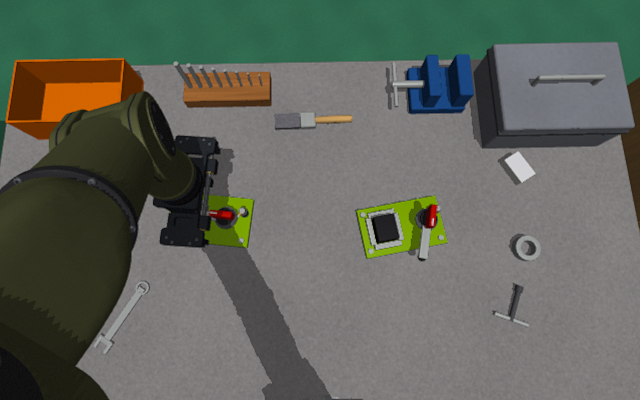

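In the wrist view the bar runs from (316,165) to (314,220) and the arm from the knob to (318,90), over the white block. The block is still in its nest, and the knob hasn't sprung back. The top view shows the black jig's arm unchanged.

```bash
python3 -c "
from plant import r
print(r.finish_job())"
```

```text
the job is handed in; nothing more can be done
None
```

The white-block jig is clamped and the job is handed in at about 9.5 s of the 35 s allowed. I gripped the red knob at about (0.515, 0.209), turned it about 1.19 rad clockwise, then let go and lifted the gripper clear.

- **White clamp:** after release, the wrist picture shows the knob still in the locked position (it had not sprung back) and the clamp arm over the block.
- **White block:** it still sits in its nest in that picture. I judged this by eye and did not measure how far it moved.
- **Black jig:** it looks unchanged in the top picture, with its arm still open.
- **Forces:** the force readings at the end of each move in contact with the knob stayed below about 3 N.
- **Disagreement:** the first top-camera measurement put the knob's axis about 5 mm off in y from the wrist camera. I used the wrist value, and the centred grasp confirmed it.

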